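# Oil the hanging hole of a carved plaque

### The job

Take the lid off the small pot and set it down, knob up, on the cork mat. Then pick up the bent dabber, dip its tip well down into the small pot, push the tip right through the small hanging hole of the clamped plaque so that it comes out below, draw it out again and lay the dabber back in both notches of its rest. Be gentle with pot and plaque, leave the pot standing where it is, and do not disturb the wide tin or anything else on the bench.

Things in the scene. Friction and masses are not known exactly. Their poses are not given: they have to be found in the camera images.
- pot: the small pot: plain steel, round, upright, open under its lid; 60 outside diameter, 60 high, wall 3, floor 4 thick; loose. It is the narrower and taller of the two lidded steel vessels. Origin: centre of its underside, z up
- pot_lid: loose lid of the small pot: steel disc 66 across, 4 thick, with a plug 49 across and 5 deep under it, and a round wooden knob 18 in diameter and 26 high on top. Origin: centre of the plug's underside; the disc spans z 5 to 9, the knob z 9 to 35. On the pot its origin is 55 above the pot's underside
- mat: fixed square cork mat 110 x 110, 4 thick, lying on the bench. Origin: centre of its underside
- rest: fixed wooden dabber rest: base 110 x 60 x 12, two uprights 12 thick at x = -45 and +45, each with a notch 22 wide in y (flared above), notch floor at z = 90, prong tops at about z = 118. Origin: centre of the base's underside; the dabber lies along its x axis
- rest_mid (a point): the point midway between the notches, 97 above the bench, where the middle of the dabber's handle lies
- dabber: the bent dabber: a straight wooden handle along x, 160 long (x -85 to +75), 16 wide (y), 14 high (z); at its +x end a thin steel rod bends down to a round tip. Origin: in the handle's axis near its middle and centre of mass (the place to grip), z up. It starts lying in its rest, tip hanging down beyond the upright at the rest's +x end
- dabber_tip (a point): lowest point of the dabber's tip, 9 in diameter: at x = +80, z = -75 in the dabber's frame
- plaque: a carved wooden plaque, flat, 12 thick, underside 40 and top 52 above the bench, fixed by a hold-down on two wooden strips (120 long in y, 18 wide, at x = -30 and +30). Body 90 x 100, a hoop handle to x = -120, a tab 50 wide to x = +105 with the hanging hole; free space below the tab. Origin: under the body's centre, at bench height
- hole (a point): centre of the upper mouth of the hanging hole in the plaque's tab: round, 16 in diameter, vertical, 12 deep; at x = +85, z = 52 in the plaque's frame
- clamp_knob (a point): top of the hold-down's black knob on the middle of the plaque: knob 30 in diameter, z 110 to 130, on a 10 stud
- tin: bystander: wide steel tin 84 in diameter, 36 high, also lidded (top of its knob 60 above the bench). Origin: centre of its underside
- tin_rim (a point): centre of the wide tin's rim, 36 above the bench
- tin_lid: lid of the wide tin, 90 across, with a wooden knob; leave it on. Origin: centre of the plug under it, 31 above the bench
- figure: bystander: turned wooden figure standing upright, 34 in diameter, 114 high. Origin: centre of its underside
- sander: bystander: grey sanding block 70 x 22 x 30 high. Origin: centre of its underside
- mallet: bystander: wooden carver's mallet lying down, head 68 in diameter and 110 long, handle towards its -x, 210 over all. Origin: on the bench under it, 35 from the middle of the head
- case: bystander: black spectacle case 70 x 160 x 42 high. Origin: centre of its underside
- bottle: bystander: closed grey drinking bottle, 68 in diameter, 180 high, standing. Origin: centre of its underside
- gouge: bystander: carving gouge lying down, wooden handle to its -x, blade to +x, 195 over all, 20 high. Origin: on the bench under it, at the handle's blade end
Mind the look-alikes: they are no part of the job. Leave any red look-alike of the pot alone.

How it is judged:
By the outcome, as a careful person would: the job done as asked, in the order asked, and still so for the second after the job is handed in, with the robot touching nothing.
It also fails if it takes over 72 s, if anything falls off the work surface, if the arm or the gripper's body presses on something with over 40 N, if the wrist force passes 120 N, or if a joint passes its speed limit or range.

### The arm

A 6-joint arm with a two-finger parallel gripper is mounted at the origin on the work surface. World frame = base frame: x ahead of the robot, y to its left, z up, the work surface at z = 0. Lengths are in m, angles in degrees, forces in N, time in s.
With the tool pointing down it reaches from about 0.35 to 0.85 m from the base axis. Payload 8.1 kg.
Tool frame: the origin (TCP) lies at the very end of the fingers, on their centre line; the grasp point (between the pads) lies 19 mm behind it; y points along the fingers, x is the direction in which the jaws open and shut, and the axes are right-handed (so a half turn about y gives the same grasp; the last joint's range is limited). The gripper opens to 85 mm and grips with 20 to 120 N. Pads are 22 mm wide; open, the fingers measure 114 mm over their backs; the gripper's body (76 mm by 85 mm) begins 54 mm behind the grasp point. The pads swing forward as they close: fully open they stand 13 mm farther back than shut.
Start: joints at [72.284, 7.471, 85.268, -0, 87.261, -4.893], TCP at [0.133, 0.585, 0.231] pointing down, gripper open.
Joint ranges: [-169.43, 169.43], [-51.17, 129.36], [1.28, 143.12], [-76.62, 256.62], [0, 156.53], [-152.29, 152.29]. Speed limits (degrees/s): [136.94, 136.94, 159.86, 180, 180, 180].

### API

Orientations are given as [roll, pitch, yaw] about the fixed x, y, z axes, in that order (R = Rz(yaw) Ry(pitch) Rx(roll)).
In Python, from cell import robot gives the robot as it stands.
- The arm moves only by the tool apply_moves, never from a script. Its arguments are lists of equal length, an entry for each row: "linear": the shift along the tool's x, y, z in mm, a list of three; "yaw": the turn about the tool's y in degrees; "jaw": the closure in counts, from 0 (fully open) to 255 (shut). A call has 1 to 10 rows; each row shifts and turns the commanded pose from where the row before left it, along the tool's axes as they then stand; what a row does not reach is not made up. A row lasts 1/12 s, in which the tool goes at most 41.7 mm and 7.16 degrees, less where a joint would pass 70% of its speed; a pose out of reach is approached as far as the arm can. A call with a gripper value outside its range is refused whole. The fingers move at their own pace and stop on an object; the grip force is fixed at half the most. Time passes only in rows, so rows that do not move let the fingers close. It gives the time, the measured TCP pose, the force and the opening at its end, in the units of the state.
- robot.get_state(): the state, without advancing time (a new reading comes with each control period).
- robot.snapshot(name): name is "side" or "top"; returns the picture (420x560x3 uint8, blue, green, red); there is no depth.
- robot.camera_model(name): a dict with "mtx" (3x3 intrinsics, pixels), "k1" (the pictures are not rectified: a ray, as slopes to the right and down, at radius r is drawn at 1 + k1 r^2 times it, then the intrinsics apply), "eye" and "rotation" of the camera in the world. Camera axes: x right, y down, z forward; pixel columns grow to the right and rows downward; lengths in m; the calibration is good to about 2 mm. A picture is of the moment at which its call begins. camera_model takes no time and is no camera call.
- robot.finish_job(): hands the job in, once; it reports no verdict.
The state is a dict: "time_s": time; "joint_pos": joint angles; "joint_vel": joint speeds; "effort": joint torques, N m; "eef_pos": TCP position; "ee_rot": TCP orientation; "wrist_force": force on the tool from outside, world axes, zero at the start; "moment": the same for the moment, N m; "opening": opening from 0.0 (shut) to 1.0 (fully open).
Only numpy, scipy, OpenCV 4.12 (cv2) and the standard library are available. Lean on these libraries where they do the work, as an engineer would, in place of code of your own. Each camera call takes 0.05 s, during which the arm holds its last target.

## Working session

There is one attempt and no reset: what is moved stays moved. The work goes in short steps, Python scripts to look and compute and a tool call to move; the robot and the scene stay as the last step left them, time stands still between calls to the robot, and variables do not carry over. Pictures are saved under pics/ and viewed, and the job is handed in when it is done.

Besides the shell and the picture viewer there is one more tool, called as name([rows], argument=value, ...), one row to a line, values as JSON. apply_moves: Moves the arm, as the interface text tells. Its arguments: {"type":"object","properties":{"linear":{"type":"array"},"yaw":{"type":"array"},"jaw":{"type":"array"}},"required":["linear","yaw","jaw"]}

```bash
ls; mkdir -p pics; python3 - <<'E'
from cell import robot
import cv2
for n in("side","top"):
    im=robot.snapshot(n); cv2.imwrite(f"pics/{n}0.png",im)
    m=robot.camera_model(n); print(n,m)
print(robot.get_state())
E
```

```text
pics
side {'mtx': array([[447.11611251,   0.        , 281.01703368],
       [  0.        , 447.11611251, 214.43145051],
       [  0.        ,   0.        ,   1.        ]]), 'k1': 0.03646371280955146, 'eye': array([ 0.46344139, -0.53040538,  0.84740259]), 'rotation': array([-138.77933244,    0.52060792,  -13.55836246])}
top {'mtx': array([[460.22314292,   0.        , 272.95957537],
       [  0.        , 460.22314292, 204.36868984],
       [  0.        ,   0.        ,   1.        ]]), 'k1': 0.04209263447712191, 'eye': array([0.54762994, 0.08613889, 1.09649432]), 'rotation': array([-176.53958547,   -1.47915469,  -88.47270474])}
{'time_s': 0.1, 'joint_pos': array([ 7.22842321e+01,  7.50853385e+00,  8.53240362e+01, -2.15834253e-04,
        8.72618775e+01, -4.89329502e+00]), 'joint_vel': array([ 0.11683356, -0.15816891, -0.04445451,  0.08410595, -0.06084135,
        0.05149411]), 'effort': array([ 1.09641078e-03, -5.70946741e+01, -5.01942873e+01, -2.13536910e-04,
        7.97448243e-03, -2.66791193e-05]), 'eef_pos': array([0.13298794, 0.58456384, 0.23036321]), 'ee_rot': array([-89.99215837,   0.09412169,  77.17754407]), 'wrist_force': array([-0.18768482,  0.37778956,  0.02142188]), 'moment': array([ 0.02424755, -0.03508609,  0.0128971 ]), 'opening': 0.9999665817597501}
```

View pics/side0.png

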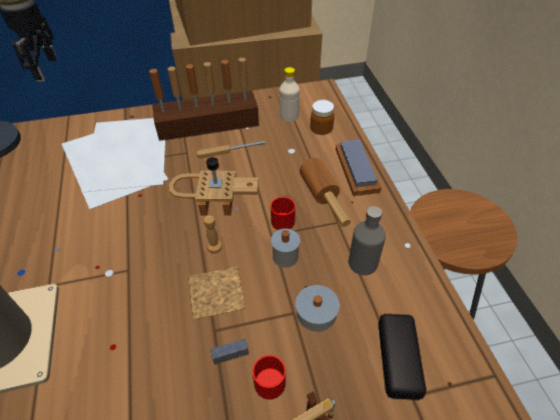

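View pics/top0.png

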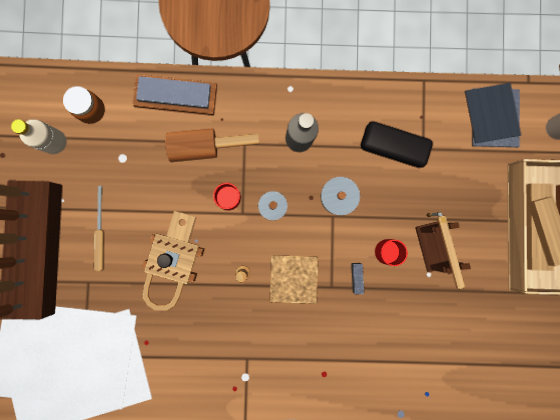

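Side picture: steel pot at (286,247), wide tin at (317,307), and red cups at (283,213) and (269,377). In the top picture these are the pot at (272,205), tin at (341,195), and reds at (227,196) and (391,252). The pot is the narrow, tall steel one. The dabber is on its rest at top (442,250), and the plaque is at top (172,255).

```bash
python3 - <<'E'
import cv2
t=cv2.imread("pics/top0.png"); s=cv2.imread("pics/side0.png")
def c(im,x,y,w,h,k,n):
    cv2.imwrite(n,cv2.resize(im[y:y+h,x:x+w],None,fx=k,fy=k,interpolation=cv2.INTER_CUBIC))
c(t,400,200,90,100,6,"pics/c1.png")
c(t,135,200,130,115,6,"pics/c2.png")
c(t,210,170,160,140,5,"pics/c3.png")
c(s,160,150,160,170,5*0.7,"pics/c4.png")
E
```

```text
(no output)
```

View pics/c1.png

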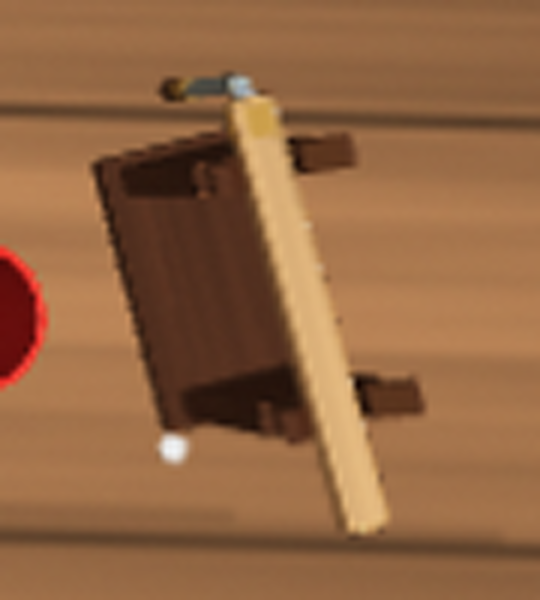

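View pics/c2.png

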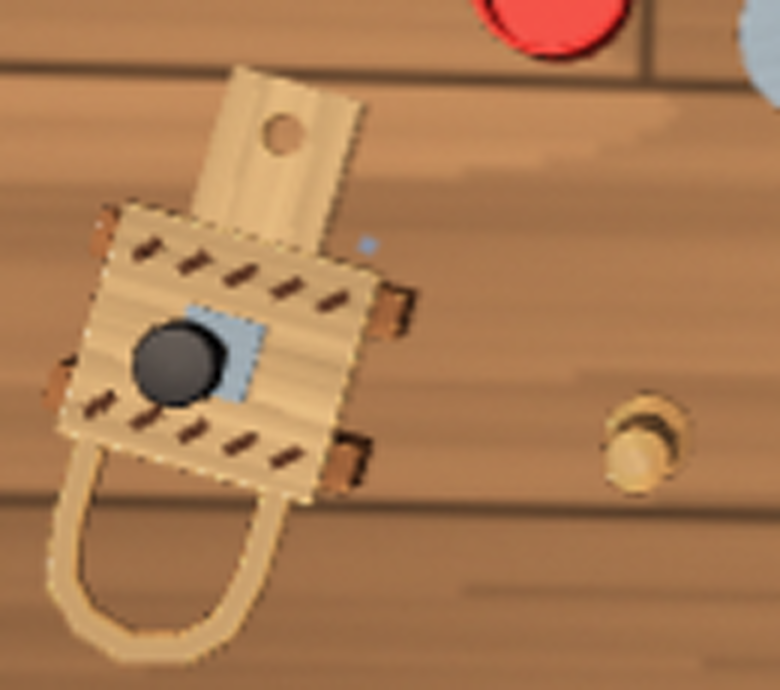

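View pics/c3.png

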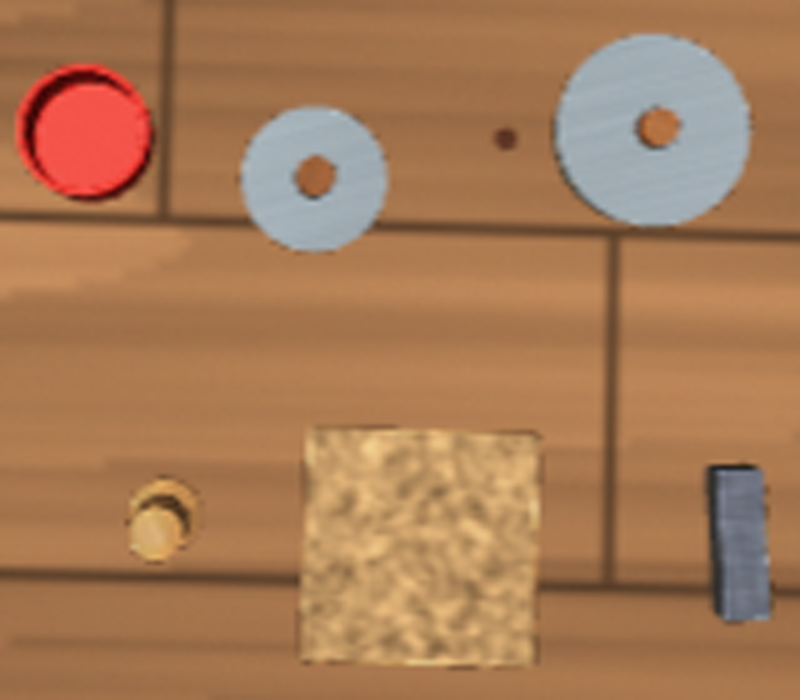

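View pics/c4.png

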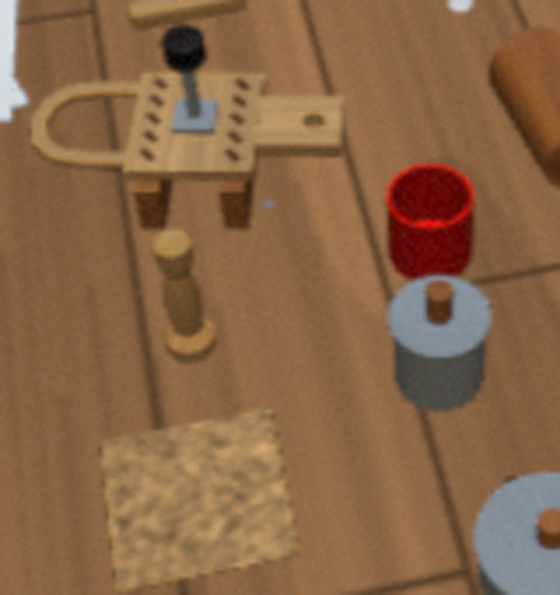

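Crops: the pot is the narrow grey vessel with its knob, next to a red cup. The plaque hole shows at c2 (284,134) and c4 (314,120). The dabber tip is at c1 (173,89). The mat's corners are clear in c3.

```bash
cat > h.py <<'E'
import numpy as np, cv2
from cell import robot
from scipy.spatial.transform import Rotation as R
M={n:robot.camera_model(n) for n in("side","top")}
def ray(n,p):
    m=M[n]; K=m["mtx"]; u=cv2.undistortPoints(np.array([[p]],float),K,np.array([m["k1"],0,0,0,0.]))[0,0]
    d=R.from_euler('xyz',m["rotation"],degrees=True).as_matrix()@np.array([u[0],u[1],1]); return m["eye"],d
def onz(n,p,z):
    e,d=ray(n,p); return e+d*(z-e[2])/d[2]
def proj(n,X):
    m=M[n]; r=R.from_euler('xyz',m["rotation"],degrees=True).as_matrix().T
    return cv2.projectPoints(np.atleast_2d(np.array(X,float)),cv2.Rodrigues(r)[0],-r@m["eye"],m["mtx"],np.array([m["k1"],0,0,0,0.]))[0][:,0]
def tri(a,b):
    e,d=ray("side",a);f,g=ray("top",b); A=np.stack([d,-g],1); s=np.linalg.lstsq(A,f-e,rcond=None)[0]
    p=e+s[0]*d;q=f+s[1]*g; return (p+q)/2,np.linalg.norm(p-q)
def cr(x0,y0,k,p): return (x0+(p[0]+.5)/k-.5, y0+(p[1]+.5)/k-.5)
E
python3 - <<'E'
from h import *
np.set_printoptions(precision=4,suppress=True)
c1=lambda p:cr(400,200,6,p); c2=lambda p:cr(135,200,6,p); c3=lambda p:cr(210,170,5,p); c4=lambda p:cr(160,150,3.5,p)
print("knob",onz("top",c3((316,176)),.09),onz("side",c4((439,289)),.09),tri(c4((439,289)),c3((316,176))))
print("lid",onz("top",c3((314,179)),.064),onz("side",c4((439,317)),.064))
mc=[(306,427),(540,433),(536,667),(302,662)]
for p in mc: print("mat",onz("top",c3(p),.004))
for p in[(104,442),(270,410),(298,553),(118,588)]: print("mat s",onz("side",c4(p),.004))
for p in[(232,103),(272,97),(348,532),(388,520)]: print("handle",onz("top",c1(p),.104))
print("tip",onz("top",c1((173,89)),.0265))
print("hole",onz("top",c2((284,134)),.052),onz("side",c4((314,120)),.052),tri(c4((314,120)),c2((284,134))))
for p in[(125,203),(382,277),(312,503),(60,432),(236,67),(366,104)]: print("plq",onz("top",c2(p),.052))
print("cknob",onz("top",c2((178,364)),.13))
print("tin",onz("top",c3((653,131)),.04), "fig",onz("top",c3((155,534)),.114))
print("red",onz("top",c3((86,132)),.05),onz("top",(391,252),.05))
E
```

```text
knob [0.6082 0.0621 0.09  ] [0.6088 0.0641 0.09  ] (array([0.6082, 0.0621, 0.0926]), np.float64(0.00025363126016794555))
lid [0.6084 0.0623 0.064 ] [0.6083 0.0624 0.064 ]
mat [0.4945 0.0616 0.004 ]
mat [ 0.4946 -0.0492  0.004 ]
mat [ 0.3853 -0.0495  0.004 ]
mat [0.3851 0.0605 0.004 ]
mat s [0.3872 0.0615 0.004 ]
mat s [0.4944 0.0601 0.004 ]
mat s [ 0.4932 -0.047   0.004 ]
mat s [ 0.3849 -0.0441  0.004 ]
handle [ 0.5916 -0.2966  0.104 ]
handle [ 0.5941 -0.311   0.104 ]
handle [ 0.4395 -0.3382  0.104 ]
handle [ 0.4442 -0.3525  0.104 ]
tip [ 0.5998 -0.3035  0.0265]
hole [0.5661 0.265  0.052 ] [0.5664 0.2672 0.052 ] (array([0.5661, 0.2645, 0.0547]), np.float64(1.5601122335816643e-05))
plq [0.5388 0.3229 0.052 ]
plq [0.5135 0.2264 0.052 ]
plq [0.4292 0.2491 0.052 ]
plq [0.4534 0.343  0.052 ]
plq [0.5908 0.2839 0.052 ]
plq [0.5782 0.2348 0.052 ]
cknob [0.4845 0.2847 0.13  ]
tin [ 0.6364 -0.0942  0.04  ] fig [0.4534 0.1267 0.114 ]
red [0.6277 0.1663 0.05  ] [ 0.5108 -0.2103  0.05  ]
```

apply_moves([
  [-10, 0, -14],
  [-20, 0, -29],
  [-20, 0, -29],
  [-20, 0, -29],
  [-20, 0, -29],
  [-20, 0, -29],
  [-20, 0, -29],
  [-20, 0, -29],
  [-20, 0, -29],
  [-20, 0, -29],
], yaw=[0, 0, 0, 0, 0, 0, 0, 0, 0, 0], jaw=[0, 0, 0, 0, 0, 0, 0, 0, 0, 0])

```text
time_s: 0.93
eef_pos: [0.3598, 0.3372, 0.231]
ee_rot: [-90.0, 0.0, 77.2]
wrist_force: [0.6, 0.5, -0.5]
opening: 0.999
```

apply_moves([
  [-20, 0, -29],
  [-20, 0, -29],
  [-20, 0, -29],
  [-20, 0, -29],
  [-20, 0, -29],
  [-20, 0, -29],
  [-20, 0, -29],
  [-20, 0, -29],
  [-20, 0, -29],
  [-20, 0, -29],
], yaw=[0, 0, 0, 0, 0, 0, 0, 0, 0, 0], jaw=[0, 0, 0, 0, 0, 0, 0, 0, 0, 0])

```text
time_s: 1.77
eef_pos: [0.5982, 0.0778, 0.2307]
ee_rot: [-89.9, 0.0, 77.2]
wrist_force: [0.0, 0.4, 0.2]
opening: 1.001
```

apply_moves([
  [0, 0, 0],
  [0, 0, 0],
  [0, 0, 0],
  [0, 0, 0],
  [0, 0, 0],
  [0, 0, 0],
  [0, 0, 0],
  [0, 0, 0],
  [0, 0, 0],
  [0, 0, 0],
], yaw=[7, 7, 7, 7, 7, 7, 7, 7, 7, 7], jaw=[0, 0, 0, 0, 0, 0, 0, 0, 0, 0])

```text
time_s: 2.6
eef_pos: [0.5971, 0.0794, 0.2306]
ee_rot: [-90.0, 0.1, 6.8]
wrist_force: [0.1, 0.0, 0.1]
opening: 0.998
```

```bash
cat > d.py <<'E'
import sys
from h import *
s=robot.get_state(); Rm=R.from_euler('xyz',s["ee_rot"],degrees=True).as_matrix()
t=np.array([float(a) for a in sys.argv[1:4]])
print("pos",s["eef_pos"].round(4),"rot",s["ee_rot"].round(2),"t",s["time_s"],"F",s["wrist_force"].round(1),"open",round(s["opening"],3))
print("tool mm",(Rm.T@(t-s["eef_pos"])*1000).round(1), "j",s["joint_pos"].round(0))
if len(sys.argv)>4: print("turn",round(s["ee_rot"][2]-float(sys.argv[4]),1))
E
python3 d.py .6083 .0622 .067 0
```

```text
pos [0.5971 0.0794 0.2306] rot [-8.999e+01  7.000e-02  6.830e+00] t 2.6 F [0.1 0.  0.1] open 0.998
tool mm [  9.2 163.6 -18.4] j [ 3.  8. 85.  0. 87. -4.]
turn 6.8
```

apply_moves([
  [3, 10, -6],
  [3, 20, -6],
  [3, 25, -6],
  [0, 25, 0],
  [0, 25, 0],
  [0, 15, 0],
  [0, 10, 0],
  [0, 0, 0],
], yaw=[0, 0, 0, 0, 0, 0, 0, 0], jaw=[0, 0, 60, 60, 60, 60, 60, 60])

```text
time_s: 3.27
eef_pos: [0.6064, 0.0622, 0.0974]
ee_rot: [-90.0, 0.3, 7.3]
wrist_force: [-1.4, 0.6, -0.4]
opening: 0.769
```

```bash
python3 d.py .6083 .0622 .067 0
python3 - <<'E'
from h import *
for n,(x,y) in dict(side=(230,190),top=(210,150)).items():
    im=robot.snapshot(n); cv2.imwrite(f"pics/{n}1.png",cv2.resize(im[y:y+110,x:x+120],None,fx=4,fy=4,interpolation=cv2.INTER_CUBIC))
a=cv2.imread("pics/side1.png");b=cv2.imread("pics/top1.png");cv2.imwrite("pics/b1.png",np.hstack([a,b])[:,:800] if 0 else cv2.resize(np.hstack([a,b]),(800,367)))
E
```

```text
pos [0.6064 0.0622 0.0974] rot [-89.97   0.32   7.33] t 3.2667 F [-1.4  0.6 -0.4] open 0.769
tool mm [ 2.  30.4 -0.3] j [ 1. 15. 91. -0. 74. -6.]
turn 7.3
```

View pics/b1.png

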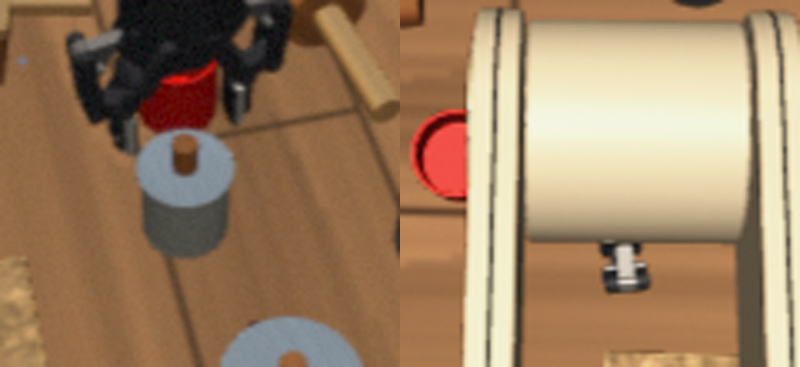

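The fingers straddle the knob (side crop, knob at (185,150)), so I'm going down.

apply_moves([
  [2, 10, 0],
  [0, 10, 0],
  [0, 6, 0],
  [0, 4, 0],
  [0, 0, 0],
  [0, 0, 0],
], yaw=[0, 0, 0, 0, 0, 0], jaw=[60, 60, 60, 60, 60, 60])

```text
time_s: 3.87
eef_pos: [0.6104, 0.0629, 0.0709]
ee_rot: [-90.0, 0.0, 7.2]
wrist_force: [-0.2, 0.1, -0.0]
opening: 0.765
```

```bash
python3 d.py .6083 .0622 .067 0
```

```text
pos [0.6104 0.0629 0.0709] rot [-8.999e+01  4.000e-02  7.190e+00] t 3.8667 F [-0.2  0.1 -0. ] open 0.765
tool mm [-2.1  3.9 -0.5] j [ 1. 17. 92.  0. 71. -6.]
turn 7.2
```

apply_moves([
  [-2, 4, 0],
  [0, 0, 0],
  [0, 0, 0],
  [0, 0, 0],
  [0, 0, 0],
  [0, 0, 0],
  [0, 0, 0],
  [0, 0, 0],
], yaw=[0, 0, 0, 0, 0, 0, 0, 0], jaw=[100, 130, 160, 190, 220, 255, 255, 255])

```text
time_s: 4.53
eef_pos: [0.609, 0.0627, 0.0678]
ee_rot: [-90.0, -0.0, 7.2]
wrist_force: [0.7, -0.1, 3.4]
opening: 0.184
```

apply_moves([
  [0, 0, 0],
  [0, 0, 0],
  [0, 0, 0],
], yaw=[0, 0, 0], jaw=[255, 255, 255])

```text
time_s: 4.78
eef_pos: [0.6091, 0.0626, 0.0678]
ee_rot: [-90.0, -0.0, 7.2]
wrist_force: [-0.6, -0.2, 5.7]
opening: 0.18
```

```bash
python3 d.py .44 .006 .2 0
```

```text
pos [0.6091 0.0626 0.0678] rot [-9.00e+01 -5.00e-02  7.18e+00] t 4.7833 F [-0.6 -0.2  5.7] open 0.18
tool mm [-174.7 -132.3  -35.1] j [ 1. 17. 92.  0. 71. -6.]
turn 7.2
```

apply_moves([
  [0, -3, 0],
  [0, -5, 0],
  [0, -8, 0],
  [0, -12, 0],
  [0, -12, 0],
  [0, -10, 0],
  [0, 0, 0],
], yaw=[0, 0, 0, 0, 0, 0, 0], jaw=[255, 255, 255, 255, 255, 255, 255])

```text
time_s: 5.37
eef_pos: [0.6108, 0.0627, 0.1214]
ee_rot: [-90.0, -0.3, 7.2]
wrist_force: [1.0, -0.1, -0.5]
opening: 0.193
```

```bash
python3 d.py .44 .006 .06 0
python3 - <<'E'
from h import *
im=robot.snapshot("side"); x,y=200,160; cv2.imwrite(f"pics/s2.png",cv2.resize(im[y:y+140,x:x+160],None,fx=4,fy=4,interpolation=cv2.INTER_CUBIC))
E
```

```text
pos [0.6108 0.0627 0.1214] rot [-90.03  -0.32   7.18] t 5.3667 F [ 1.  -0.1 -0.5] open 0.193
tool mm [-176.9   60.4  -34.9] j [ 1. 14. 90.  0. 76. -6.]
turn 7.2
```

View pics/s2.png

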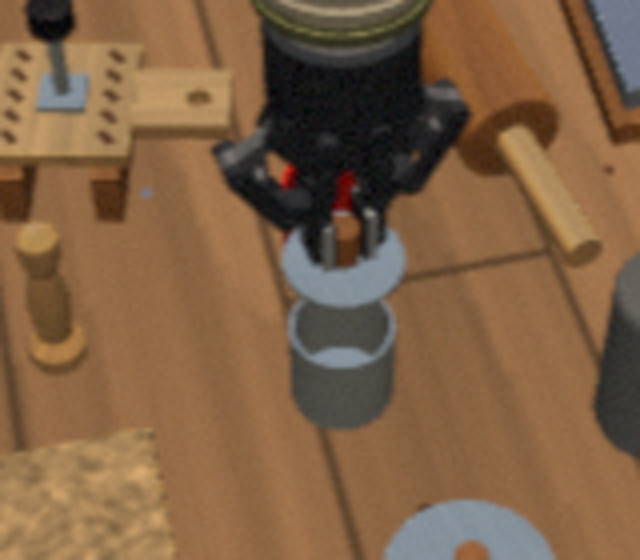

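The lid hangs level from the fingers (crop (343,262)) and the pot below stands open. Next is the mat.

apply_moves([
  [-12, 0, -3],
  [-27, 0, -5],
  [-30, 0, -6],
  [-30, 0, -6],
  [-30, 0, -6],
  [-25, 0, -5],
  [-15, 0, -3],
  [-8, 15, -1],
  [0, 20, 0],
  [0, 20, 0],
], yaw=[0, 0, 0, 0, 0, 0, 0, 0, 0, 0], jaw=[255, 255, 255, 255, 255, 255, 255, 255, 255, 255])

```text
time_s: 6.25
eef_pos: [0.4375, 0.0055, 0.0621]
ee_rot: [-90.0, -0.1, 7.1]
wrist_force: [-0.4, -0.1, -0.6]
opening: 0.189
```

apply_moves([
  [0, 20, 0],
  [0, 12, 0],
  [0, 6, 0],
  [0, 0, 0],
], yaw=[0, 0, 0, 0], jaw=[255, 255, 255, 255])

```text
time_s: 6.58
eef_pos: [0.4358, 0.006, 0.0226]
ee_rot: [-90.0, 0.2, 7.2]
wrist_force: [0.4, 0.4, -1.0]
opening: 0.185
```

```bash
python3 d.py .44 .006 .0175 0
```

```text
pos [0.4358 0.006  0.0226] rot [-89.95   0.19   7.18] t 6.5833 F [ 0.4  0.4 -1. ] open 0.185
tool mm [ 4.2  5.1 -0.5] j [ -6.  -6. 122.   0.  64. -13.]
turn 7.2
```

apply_moves([
  [2, 2, 0],
  [0, 2, 0],
  [0, 1, 0],
  [0, 0, 0],
  [0, 0, 0],
], yaw=[0, 0, 0, 0, 0], jaw=[255, 255, 255, 255, 255])

```text
time_s: 7.0
eef_pos: [0.4398, 0.006, 0.0198]
ee_rot: [-90.0, -0.0, 7.2]
wrist_force: [0.4, -0.1, -0.3]
opening: 0.188
```

apply_moves([
  [0, 1, 0],
  [0, 1, 0],
  [0, 1, 0],
  [0, 0, 0],
  [0, 0, 0],
], yaw=[0, 0, 0, 0, 0], jaw=[255, 255, 255, 255, 255])

```text
time_s: 7.42
eef_pos: [0.4396, 0.006, 0.0168]
ee_rot: [-90.0, -0.0, 7.2]
wrist_force: [-3.0, 0.4, 4.6]
opening: 0.188
```

apply_moves([
  [0, 0, 0],
  [0, 0, 0],
  [0, 0, 0],
  [0, 0, 0],
  [0, 0, 0],
  [0, -5, 0],
  [0, -15, 0],
  [0, -25, 0],
  [0, -30, 0],
  [0, -30, 0],
], yaw=[0, 0, 0, 0, 0, 0, 0, 0, 0, 0], jaw=[200, 160, 120, 100, 100, 100, 100, 100, 100, 100])

```text
time_s: 8.25
eef_pos: [0.4386, 0.0061, 0.1223]
ee_rot: [-90.0, 0.1, 7.2]
wrist_force: [1.3, 0.8, 0.0]
opening: 0.607
```

apply_moves([
  [0, -30, 0],
  [0, -30, 0],
  [0, 0, 0],
  [0, 0, 0],
  [0, 0, 0],
  [0, 0, 0],
  [0, 0, 0],
  [0, 0, 0],
  [0, 0, 0],
  [0, 0, 0],
], yaw=[7, 7, 7, 7, 7, 7, 7, 7, 7, 7], jaw=[100, 100, 100, 100, 100, 100, 100, 100, 100, 100])

```text
time_s: 9.08
eef_pos: [0.4393, 0.0061, 0.1816]
ee_rot: [-90.0, -0.0, -63.2]
wrist_force: [-0.4, 1.2, 0.2]
opening: 0.603
```

```bash
python3 d.py .522 -.3233 .19 -74.6
python3 - <<'E'
from h import *
im=robot.snapshot("side"); x,y=160,160; cv2.imwrite(f"pics/s3.png",cv2.resize(im[y:y+200,x:x+200],None,fx=3,fy=3,interpolation=cv2.INTER_CUBIC))
E
```

```text
pos [0.4393 0.0061 0.1816] rot [-8.999e+01 -1.000e-02 -6.317e+01] t 9.0833 F [-0.4  1.2  0.2] open 0.603
tool mm [331.2  -8.3 -74.9] j [ -6. -17. 113.  -0.  83.  57.]
turn 11.4
```

View pics/s3.png

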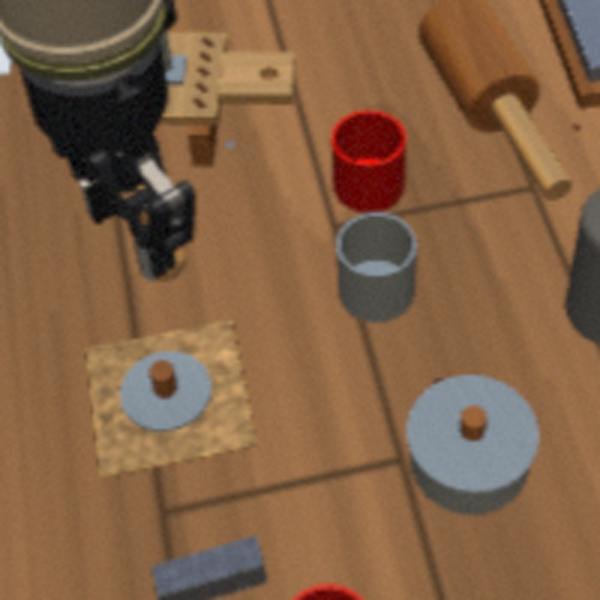

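The lid sits knob-up on the mat (crop (165,388)) and the pot is open and unmoved (376,265). Now to the dabber.

apply_moves([
  [0, -4, 0],
  [0, -4, 0],
  [15, 0, 0],
  [36, 0, -1],
  [38, 0, -1],
  [38, 0, -1],
  [38, 0, -1],
  [38, 0, -1],
  [38, 0, -1],
  [38, 0, -1],
], yaw=[5.7, 5.7, 0, 0, 0, 0, 0, 0, 0, 0], jaw=[100, 100, 100, 100, 100, 100, 100, 100, 100, 100])

```text
time_s: 9.97
eef_pos: [0.5086, -0.2663, 0.1895]
ee_rot: [-90.0, -0.0, -74.0]
wrist_force: [1.5, -0.1, -0.0]
opening: 0.608
```

apply_moves([
  [36, 0, -1],
  [18, 0, 0],
  [6, 0, 0],
  [0, 0, 0],
  [0, 0, 0],
], yaw=[0, 0, 0, 0, 0], jaw=[100, 100, 100, 100, 100])

```text
time_s: 10.38
eef_pos: [0.5237, -0.3215, 0.1891]
ee_rot: [-90.0, 0.1, -74.2]
wrist_force: [0.0, 0.4, -0.5]
opening: 0.609
```

```bash
python3 d.py .522 -.3233 .078 -74.6
python3 - <<'E'
from h import *
im=robot.snapshot("side");cv2.imwrite("pics/s4.png",cv2.resize(im[260:,220:420],None,fx=4,fy=3.7))
im=robot.snapshot("top");x,y=370,170;cv2.imwrite("pics/t4.png",cv2.resize(im[y:y+140,x:x+150],None,fx=4,fy=4,interpolation=cv2.INTER_CUBIC))
E
```

```text
pos [ 0.5237 -0.3215  0.1891] rot [-9.002e+01  6.000e-02 -7.415e+01] t 10.3833 F [ 0.   0.4 -0.5] open 0.609
tool mm [  1.4 111.1  -2.1] j [-36.  11.  86.   0.  83.  38.]
turn 0.4
```

View pics/s4.png

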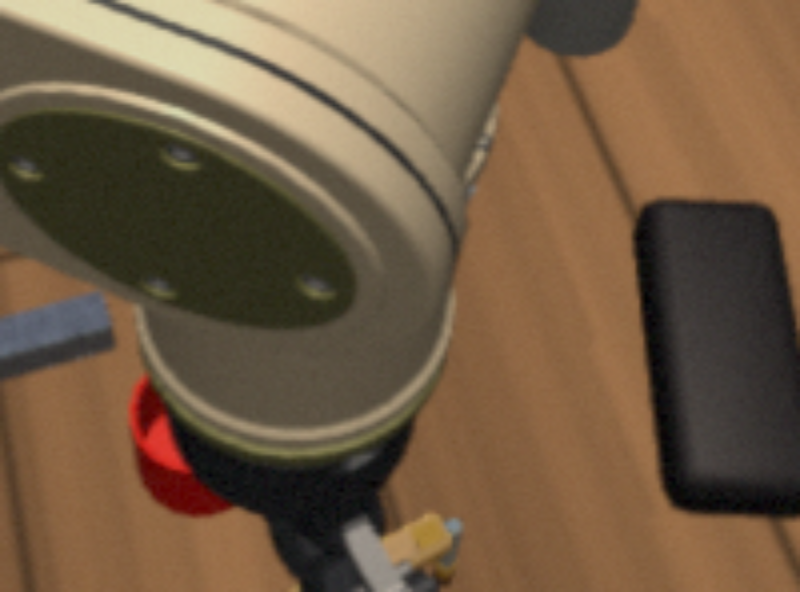

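View pics/t4.png

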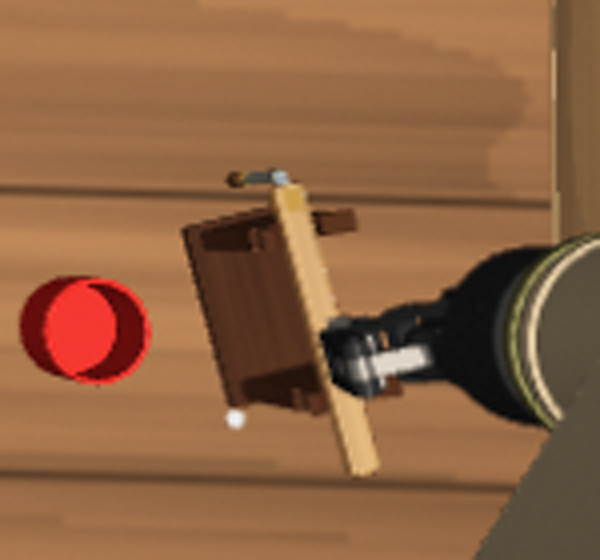

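Over the dabber handle: the top crop shows the gripper around (360,350) with perspective, and the handle runs free below. Going down between the uprights.

apply_moves([
  [1, 10, -2],
  [0, 20, 0],
  [0, 25, 0],
  [0, 25, 0],
  [0, 15, 0],
  [0, 9, 0],
  [0, 5, 0],
  [0, 2, 0],
  [0, 0, 0],
], yaw=[0, 0, 0, 0, 0, 0, 0, 0, 0], jaw=[100, 100, 100, 100, 100, 100, 100, 100, 100])

```text
time_s: 11.23
eef_pos: [0.5226, -0.3238, 0.0788]
ee_rot: [-90.0, -0.0, -74.2]
wrist_force: [0.4, -1.0, 1.1]
opening: 0.607
```

```bash
python3 d.py .522 -.3233 .078 -74.6
python3 - <<'E'
from h import *
im=robot.snapshot("side");cv2.imwrite("pics/s5.png",cv2.resize(im[320:,240:380],None,fx=5,fy=5,interpolation=cv2.INTER_CUBIC))
E
```

```text
pos [ 0.5226 -0.3238  0.0788] rot [-8.997e+01 -3.000e-02 -7.420e+01] t 11.2333 F [ 0.4 -1.   1.1] open 0.607
tool mm [-0.6  0.8 -0.4] j [-37.  16.  91.   0.  72.  38.]
turn 0.4
```

View pics/s5.png

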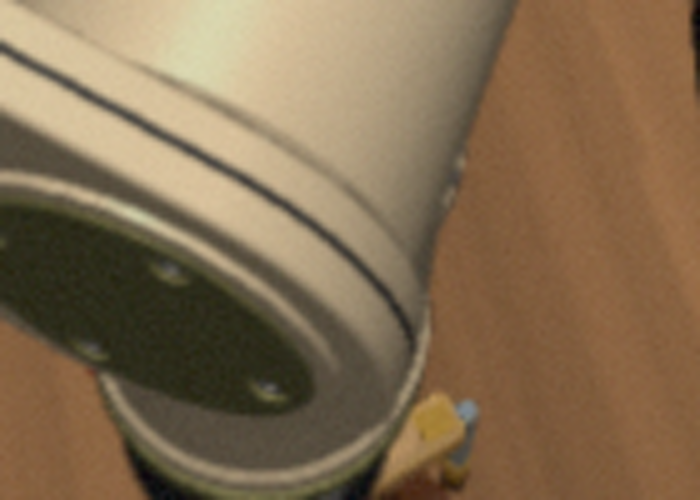

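apply_moves([
  [0, 0, 0],
  [0, 0, 0],
  [0, 0, 0],
  [0, 0, 0],
  [0, 0, 0],
  [0, 0, 0],
  [0, 0, 0],
  [0, 0, 0],
  [0, 0, 0],
  [0, 0, 0],
], yaw=[0.4, 0, 0, 0, 0, 0, 0, 0, 0, 0], jaw=[130, 160, 190, 220, 255, 255, 255, 255, 255, 255])

```text
time_s: 12.12
eef_pos: [0.5228, -0.3243, 0.0792]
ee_rot: [-89.9, -0.1, -74.6]
wrist_force: [0.2, 0.9, 6.0]
opening: 0.174
```

```bash
python3 d.py .522 -.3233 .178 -74.6
```

```text
pos [ 0.5228 -0.3243  0.0792] rot [-8.995e+01 -7.000e-02 -7.462e+01] t 12.1167 F [0.2 0.9 6. ] open 0.174
tool mm [ -1.  -98.8  -0.4] j [-37.  16.  91.  -0.  72.  38.]
turn -0.0
```

apply_moves([
  [0, -4, 0],
  [0, -8, 0],
  [0, -14, 0],
  [0, -18, 0],
  [0, -20, 0],
  [0, -20, 0],
  [0, -16, 0],
  [0, -10, 0],
  [0, 0, 0],
], yaw=[0, 0, 0, 0, 0, 0, 0, 0, 0], jaw=[255, 255, 255, 255, 255, 255, 255, 255, 255])

```text
time_s: 12.87
eef_pos: [0.5237, -0.3249, 0.1925]
ee_rot: [-89.8, -0.3, -74.6]
wrist_force: [0.6, -1.0, 0.7]
opening: 0.176
```

```bash
python3 d.py .522 -.3233 .078 -74.6
python3 - <<'E'
from h import *
im=robot.snapshot("top");x,y=390,150;cv2.imwrite("pics/t6.png",cv2.resize(im[y:y+150,x:x+150],None,fx=4,fy=4,interpolation=cv2.INTER_CUBIC))
E
```

```text
pos [ 0.5237 -0.3249  0.1925] rot [-89.8   -0.26 -74.62] t 12.8667 F [ 0.6 -1.   0.7] open 0.176
tool mm [ -2.5 114.4  -1.6] j [-37.  11.  86.   0.  83.  38.]
turn -0.0
```

View pics/t6.png

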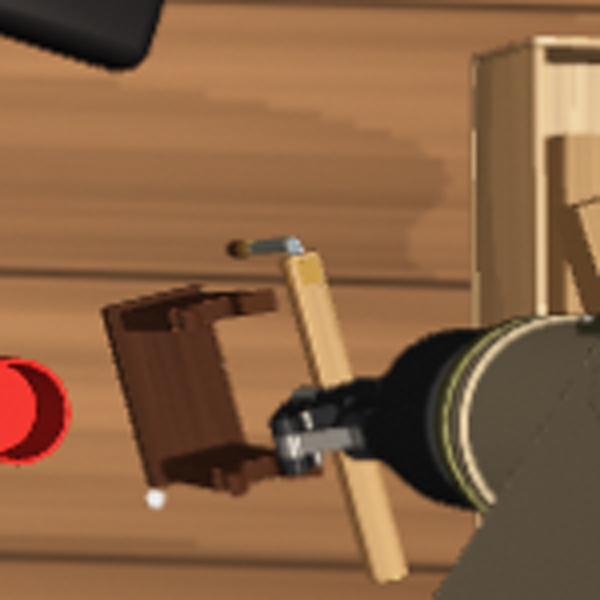

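The dabber is lifted level, with the tip at crop (238,248). Next I carry it to the pot.

apply_moves([
  [-15, 0, 6],
  [-30, 0, 12],
  [-34, 0, 13],
  [-34, 0, 13],
  [-34, 0, 13],
  [-34, 0, 13],
  [-34, 0, 13],
  [-34, 0, 13],
  [-30, 0, 12],
  [-20, 0, 8],
], yaw=[0, 0, 0, 0, 0, 0, 0, 0, 0, 0], jaw=[255, 255, 255, 255, 255, 255, 255, 255, 255, 255])

```text
time_s: 13.75
eef_pos: [0.5534, -0.0009, 0.1865]
ee_rot: [-90.1, 0.1, -74.5]
wrist_force: [-0.5, -0.4, -1.2]
opening: 0.173
```

apply_moves([
  [-6, 0, 2],
  [0, 0, 0],
  [0, 0, 0],
  [0, 0, 0],
  [0, 0, 0],
  [0, 0, 0],
  [0, 0, 0],
  [0, 0, 0],
], yaw=[-3, -6, -6, -6, -6, -5, -2.6, 0], jaw=[255, 255, 255, 255, 255, 255, 255, 255])

```text
time_s: 14.42
eef_pos: [0.5538, 0.0023, 0.1865]
ee_rot: [-90.1, 0.2, -39.9]
wrist_force: [-0.2, 0.2, -0.8]
opening: 0.174
```

```bash
python3 d.py .557 .001 .19 -40
python3 - <<'E'
from h import *
im=robot.snapshot("top");x,y=200,130;cv2.imwrite("pics/t7.png",cv2.resize(im[y:y+150,x:x+190],None,fx=4,fy=4,interpolation=cv2.INTER_CUBIC))
im=robot.snapshot("side");x,y=190,150;cv2.imwrite("pics/s7.png",cv2.resize(im[y:y+150,x:x+190],None,fx=4,fy=4,interpolation=cv2.INTER_CUBIC))
E
```

```text
pos [0.5538 0.0023 0.1865] rot [-90.09   0.15 -39.88] t 14.4167 F [-0.2  0.2 -0.8] open 0.174
tool mm [ 3.3 -3.5  1. ] j [-5.  2. 96.  0. 82. 35.]
turn 0.1
```

View pics/t7.png

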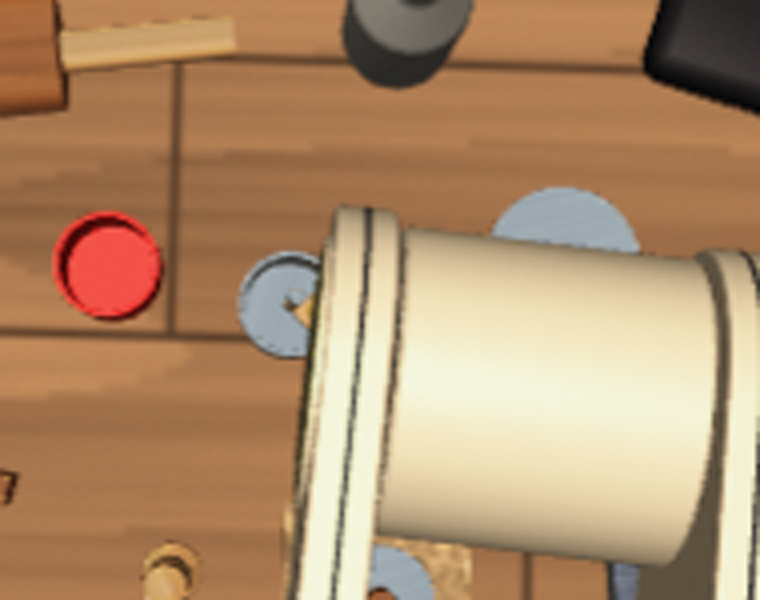

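View pics/s7.png

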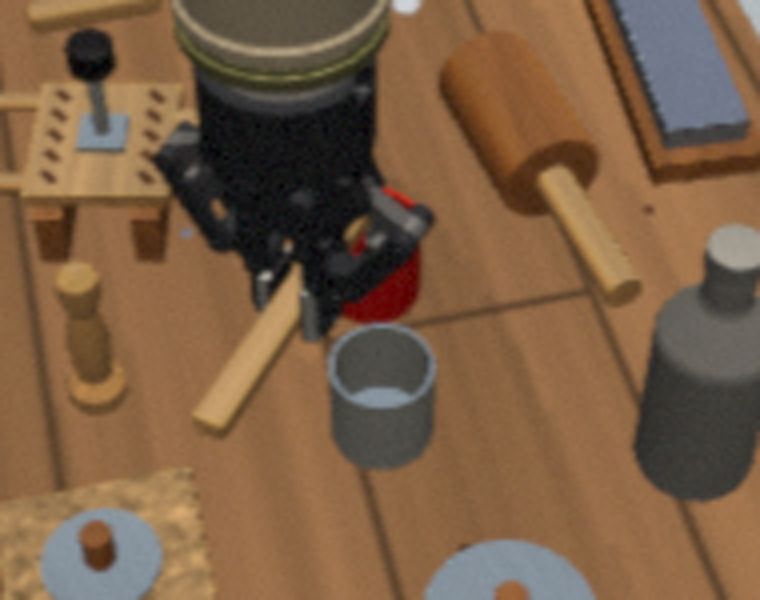

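Pot unmoved, with its open mouth at side crop (382,360). The tip hangs over it in the top view at (292,304). Dipping now.

apply_moves([
  [3, 8, 1],
  [0, 16, 0],
  [0, 20, 0],
  [0, 20, 0],
  [0, 18, 0],
  [0, 14, 0],
  [0, 10, 0],
  [0, 5, 0],
  [0, 0, 0],
  [0, 0, 0],
], yaw=[0, 0, 0, 0, 0, 0, 0, 0, 0, 0], jaw=[255, 255, 255, 255, 255, 255, 255, 255, 255, 255])

```text
time_s: 15.35
eef_pos: [0.5583, 0.0003, 0.0775]
ee_rot: [-90.0, -0.0, -40.0]
wrist_force: [-1.0, -0.3, -0.7]
opening: 0.174
```

```bash
python3 d.py .557 .001 .071 -40
python3 - <<'E'
from h import *
im=robot.snapshot("side");x,y=190,150;cv2.imwrite("pics/s8.png",cv2.resize(im[y:y+150,x:x+190],None,fx=4,fy=4,interpolation=cv2.INTER_CUBIC))
E
```

```text
pos [5.583e-01 3.000e-04 7.750e-02] rot [-8.999e+01 -1.000e-02 -4.004e+01] t 15.35 F [-1.  -0.3 -0.7] open 0.174
tool mm [-1.4  6.5 -0.3] j [ -5.   8. 101.   0.  71.  35.]
turn -0.0
```

View pics/s8.png

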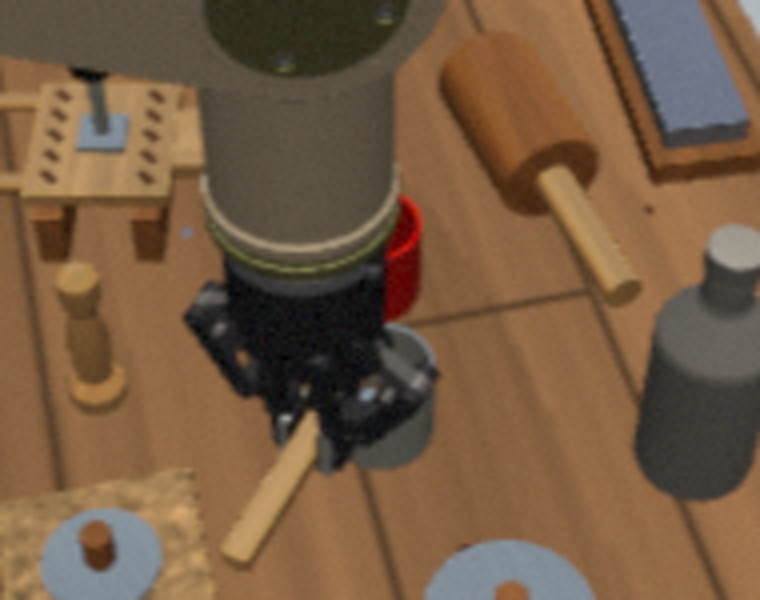

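The tip is inside the pot, about 16 mm above the floor, with no force. A bit deeper, hold, then out.

apply_moves([
  [0, 3, 0],
  [0, 3, 0],
  [0, 1, 0],
  [0, 0, 0],
  [0, 0, 0],
  [0, 0, 0],
], yaw=[0, 0, 0, 0, 0, 0], jaw=[255, 255, 255, 255, 255, 255])

```text
time_s: 15.9
eef_pos: [0.5582, 0.0003, 0.0704]
ee_rot: [-90.0, -0.0, -40.0]
wrist_force: [0.3, -0.5, -1.4]
opening: 0.174
```

apply_moves([
  [0, -5, 0],
  [0, -12, 0],
  [0, -20, 0],
  [0, -25, 0],
  [0, -25, 0],
  [0, -20, 0],
  [0, -10, 0],
  [0, 0, 0],
], yaw=[0, 0, 0, 0, 0, 0, 0, 0], jaw=[255, 255, 255, 255, 255, 255, 255, 255])

```text
time_s: 16.57
eef_pos: [0.5601, 0.0002, 0.1915]
ee_rot: [-89.8, -0.3, -40.0]
wrist_force: [0.6, -0.3, 0.0]
opening: 0.173
```

apply_moves([
  [0, 0, 0],
  [0, 0, 0],
  [0, 0, 0],
  [0, 0, 0],
  [0, 0, 0],
  [0, 0, 0],
  [0, 0, 0],
  [0, 0, 0],
  [0, 0, 0],
  [0, 0, 0],
], yaw=[-3, -6, -7, -7, -7, -7, -7, -7, -7, -7], jaw=[255, 255, 255, 255, 255, 255, 255, 255, 255, 255])

```text
time_s: 17.4
eef_pos: [0.5572, 0.0004, 0.1856]
ee_rot: [-89.9, 0.1, 25.3]
wrist_force: [-0.4, 0.9, -0.2]
opening: 0.173
```

apply_moves([
  [0, 0, 0],
  [0, 0, 0],
  [0, 0, 0],
  [0, 0, 0],
  [0, 0, 0],
  [0, 0, 0],
  [10, 0, 2],
  [25, 0, 5],
  [32, 0, 6],
  [35, 0, 7],
], yaw=[-7, -7, -7, -7, -5, -2, 0, 0, 0, 0], jaw=[255, 255, 255, 255, 255, 255, 255, 255, 255, 255])

```text
time_s: 18.23
eef_pos: [0.5917, 0.0995, 0.1863]
ee_rot: [-89.9, 0.0, 59.8]
wrist_force: [0.7, -0.4, 0.4]
opening: 0.173
```

apply_moves([
  [35, 0, 7],
  [35, 0, 7],
  [30, 0, 6],
  [20, 0, 4],
  [8, 0, 2],
  [0, 0, 0],
  [0, 0, 0],
], yaw=[0, 0, 0, 0, 0, 0, 0], jaw=[255, 255, 255, 255, 255, 255, 255])

```text
time_s: 18.82
eef_pos: [0.6328, 0.2224, 0.1862]
ee_rot: [-89.9, 0.1, 60.0]
wrist_force: [-0.2, -0.7, -0.3]
opening: 0.175
```

```bash
python3 d.py .635 .225 .14 60
python3 - <<'E'
from h import *
im=robot.snapshot("top");x,y=130,120;cv2.imwrite("pics/t9.png",cv2.resize(im[y:y+150,x:x+190],None,fx=4,fy=4,interpolation=cv2.INTER_CUBIC))
im=robot.snapshot("side");x,y=190,100;cv2.imwrite("pics/s9.png",cv2.resize(im[y:y+150,x:x+190],None,fx=4,fy=4,interpolation=cv2.INTER_CUBIC))
E
```

```text
pos [0.6328 0.2224 0.1862] rot [-89.95   0.09  59.98] t 18.8167 F [-0.2 -0.7 -0.3] open 0.175
tool mm [ 3.5 46.2 -0.7] j [ 15.  20.  76.  -0.  85. -45.]
turn -0.0
```

View pics/t9.png

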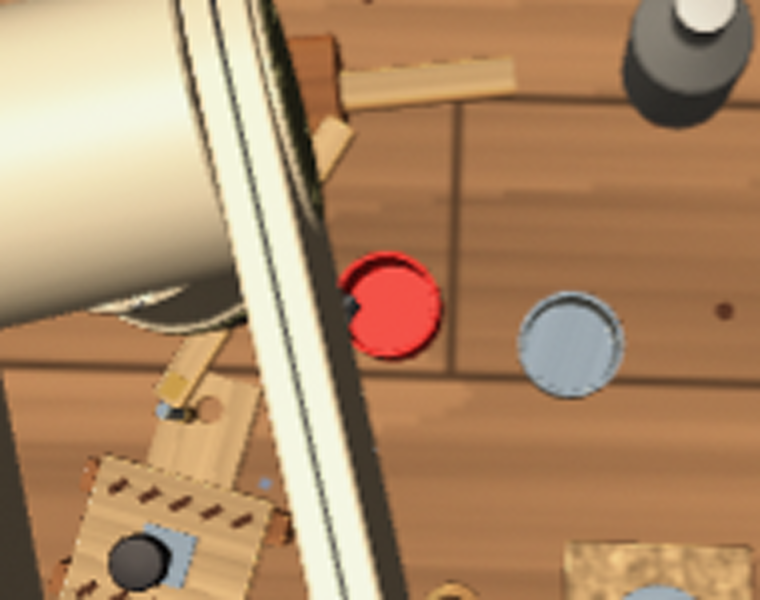

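View pics/s9.png

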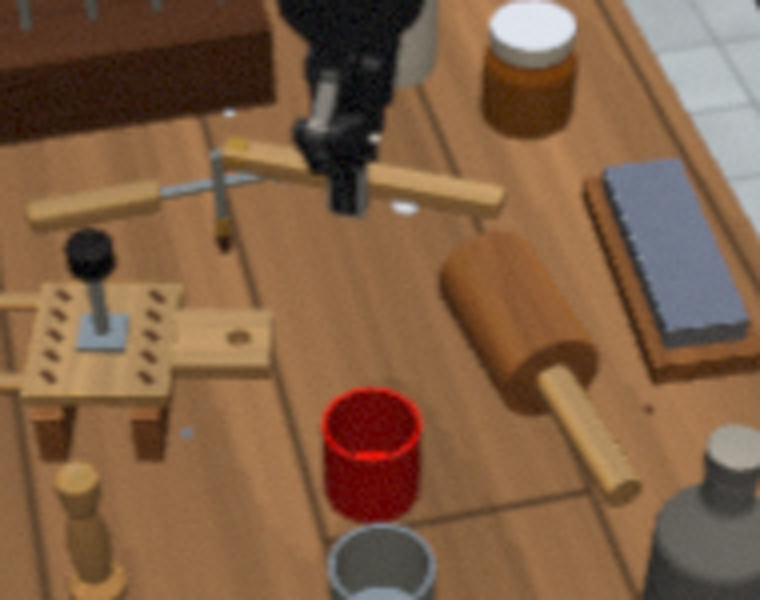

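Both views show tip and hole: tip at side crop (224,245) and top (190,414), hole at side (239,337) and top (209,409). I'm enlarging to measure the offset.

```bash
python3 - <<'E'
from h import *
# take fresh snapshots, stacked
im=robot.snapshot("top");cv2.imwrite("pics/top10.png",im);a=cv2.resize(im[205:245,155:200],None,fx=12,fy=12,interpolation=cv2.INTER_CUBIC)
im=robot.snapshot("side");cv2.imwrite("pics/side10.png",im);b=cv2.resize(im[135:195,225:265],None,fx=10,fy=10,interpolation=cv2.INTER_CUBIC)
cv2.imwrite("pics/a10.png",a);cv2.imwrite("pics/b10.png",b)
E
```

```text
(no output)
```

View pics/a10.png

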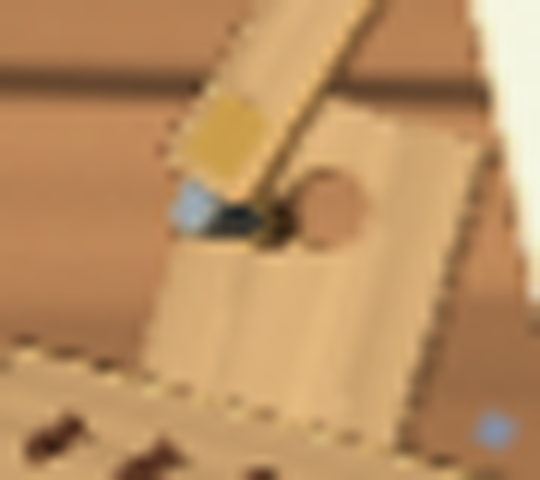

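View pics/b10.png

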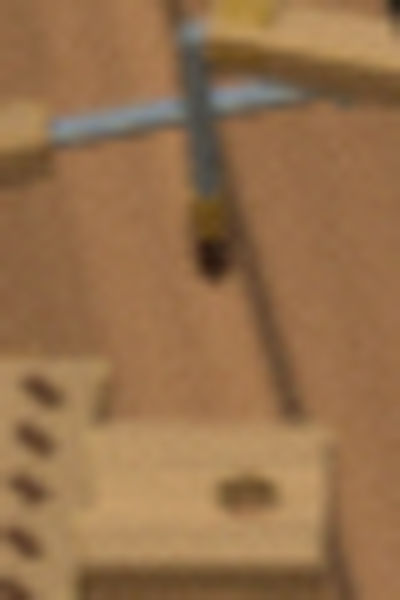

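```bash
python3 - <<'E'
from h import *
np.set_printoptions(precision=4,suppress=True)
a=lambda p:cr(155,205,12,p); b=lambda p:cr(225,135,10,p)
print("tipball",tri(b((212,262)),a((272,220))))
P=np.array([.5635,.2624,.129]); 
T=np.array([.6328,.2224]); 
for z in(.1335,):
  print("tip@z",onz("side",b((212,262)),z),onz("top",a((272,220)),z))
print("hole",onz("side",b((247,493)),.052),onz("top",a((330,209)),.052),tri(b((247,493)),a((330,209))))
print(proj("top",[[.5635,.2624,.1335]]),a((272,220)),proj("side",[[.5635,.2624,.1335]]),b((212,262)))
E
```

```text
tipball (array([0.5621, 0.2601, 0.137 ]), np.float64(0.000595518430634545))
tip@z [0.5623 0.264  0.1335] [0.5624 0.2607 0.1335]
hole [0.5662 0.2676 0.052 ] [0.566  0.2647 0.052 ] (array([0.5659, 0.2641, 0.0554]), np.float64(0.00021910748857397713))
[[176.382  222.3322]] (177.20833333333334, 222.875) [[246.3896 161.116 ]] (245.75, 160.75)
```

apply_moves([
  [5, 6, -1],
  [0, 14, 0],
  [0, 16, 0],
  [0, 12, 0],
  [0, 8, 0],
  [0, 6, 0],
  [0, 2, 0],
  [0, 0, 0],
  [0, 0, 0],
  [0, 0, 0],
], yaw=[0, 0, 0, 0, 0, 0, 0, 0, 0, 0], jaw=[255, 255, 255, 255, 255, 255, 255, 255, 255, 255])

```text
time_s: 19.85
eef_pos: [0.6373, 0.2265, 0.1244]
ee_rot: [-90.1, -0.1, 60.0]
wrist_force: [1.3, 0.3, 0.5]
opening: 0.177
```

```bash
python3 d.py .6366 .2262 .119 60;  python3 - <<'E'
from h import *
im=robot.snapshot("top");a=cv2.resize(im[205:245,155:200],None,fx=12,fy=12,interpolation=cv2.INTER_CUBIC)
im=robot.snapshot("side");b=cv2.resize(im[145:205,225:265],None,fx=10,fy=10,interpolation=cv2.INTER_CUBIC)
cv2.imwrite("pics/a11.png",a);cv2.imwrite("pics/b11.png",b)
E
```

```text
pos [0.6373 0.2265 0.1244] rot [-9.007e+01 -7.000e-02  5.998e+01] t 19.85 F [1.3 0.3 0.5] open 0.177
tool mm [-0.7  5.4  0.5] j [ 15.  23.  78.   0.  79. -45.]
turn -0.0
```

View pics/a11.png

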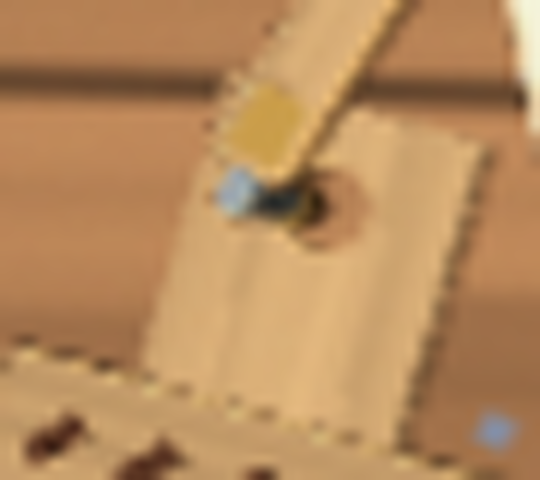

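View pics/b11.png

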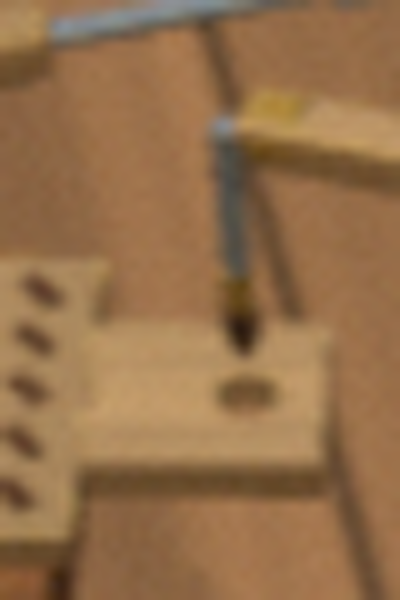

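```bash
python3 - <<'E'
from h import *
np.set_printoptions(precision=4,suppress=True)
a=lambda p:cr(155,205,12,p); b=lambda p:cr(225,145,10,p)
print("tip@z",onz("side",b((240,333)),.0717),onz("top",a((312,203)),.0717),tri(b((240,333)),a((312,203))))
print("hole",onz("side",b((247,393)),.052),onz("top",a((330,209)),.052))
E
```

```text
tip@z [0.5659 0.269  0.0717] [0.5667 0.2647 0.0717] (array([0.566 , 0.2639, 0.0765]), np.float64(0.0013080865073225882))
hole [0.5662 0.2676 0.052 ] [0.566  0.2647 0.052 ]
```

Aligned within about 1 mm in both views. I'm pushing in slowly while watching the force.

apply_moves([
  [0, 4, 0],
  [0, 5, 0],
  [0, 5, 0],
  [0, 4, 0],
  [0, 0, 0],
  [0, 0, 0],
], yaw=[0, 0, 0, 0, 0, 0], jaw=[255, 255, 255, 255, 255, 255])

```text
time_s: 20.45
eef_pos: [0.6362, 0.2262, 0.1044]
ee_rot: [-89.9, 0.1, 60.0]
wrist_force: [-0.1, 0.9, 0.6]
opening: 0.172
```

```bash
python3 d.py .6370 .2263 .079 60;  python3 - <<'E'
from h import *
im=robot.snapshot("top");a=cv2.resize(im[205:245,155:200],None,fx=12,fy=12,interpolation=cv2.INTER_CUBIC)
im=robot.snapshot("side");b=cv2.resize(im[145:205,225:265],None,fx=8,fy=8,interpolation=cv2.INTER_CUBIC)
cv2.imwrite("pics/a12.png",np.hstack([a,b])[:,:])  
E
```

```text
pos [0.6362 0.2262 0.1044] rot [-8.994e+01  6.000e-02  5.998e+01] t 20.45 F [-0.1  0.9  0.6] open 0.172
tool mm [ 0.5 25.4 -0.7] j [ 15.  24.  79.   0.  77. -45.]
turn -0.0
```

View pics/a12.png

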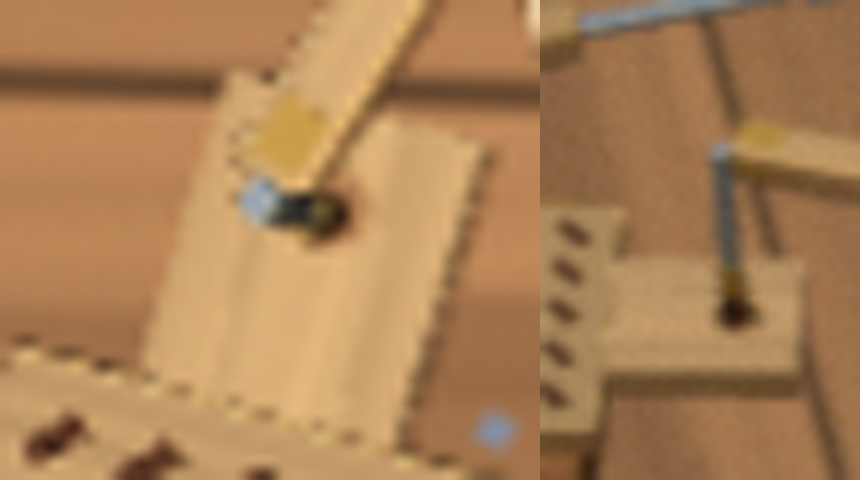

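The tip is in the mouth of the hole, centred in both views (top (327,212), side (735,310)), with no force.

apply_moves([
  [0, 3, 0],
  [0, 4, 0],
  [0, 5, 0],
  [0, 5, 0],
  [0, 4, 0],
  [0, 3, 0],
  [0, 1, 0],
  [0, 0, 0],
  [0, 0, 0],
  [0, 0, 0],
], yaw=[0, 0, 0, 0, 0, 0, 0, 0, 0, 0], jaw=[255, 255, 255, 255, 255, 255, 255, 255, 255, 255])

```text
time_s: 21.38
eef_pos: [0.6369, 0.2264, 0.0807]
ee_rot: [-90.0, -0.0, 60.0]
wrist_force: [0.4, 0.1, 0.8]
opening: 0.175
```

```bash
python3 d.py .6370 .2263 .079 60;  python3 - <<'E'
from h import *
im=robot.snapshot("side");b=cv2.resize(im[125:225,200:320],None,fx=6,fy=6,interpolation=cv2.INTER_CUBIC)
cv2.imwrite("pics/a13.png",b)  
E
```

```text
pos [0.6369 0.2264 0.0807] rot [-9.002e+01 -2.000e-02  5.998e+01] t 21.3833 F [0.4 0.1 0.8] open 0.175
tool mm [-0.   1.7 -0.1] j [ 15.  25.  80.   0.  75. -45.]
turn -0.0
```

View pics/a13.png

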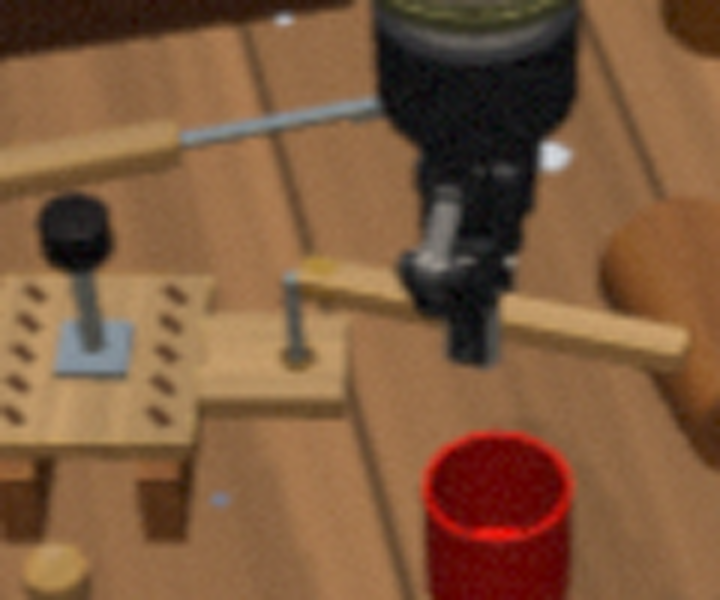

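The rod stands in the hole (side crop (297,355)) with the tip about 16 mm below the underside and no contact force. Drawing it out straight.

apply_moves([
  [0, -3, 0],
  [0, -5, 0],
  [0, -6, 0],
  [0, -8, 0],
  [0, -10, 0],
  [0, -15, 0],
  [0, -20, 0],
  [0, -20, 0],
  [0, -15, 0],
  [0, -5, 0],
], yaw=[0, 0, 0, 0, 0, 0, 0, 0, 0, 0], jaw=[255, 255, 255, 255, 255, 255, 255, 255, 255, 255])

```text
time_s: 22.27
eef_pos: [0.6386, 0.2269, 0.1929]
ee_rot: [-90.3, -0.3, 60.0]
wrist_force: [-0.0, -0.0, 0.1]
opening: 0.178
```

```bash
python3 d.py .5228 -.3243 .192 -74.6
```

```text
pos [0.6386 0.2269 0.1929] rot [-90.27  -0.27  59.98] t 22.2667 F [-0.  -0.   0.1] open 0.178
tool mm [-535.2   -0.9 -175.5] j [ 15.  20.  75.  -0.  85. -45.]
turn 134.6
```

apply_moves([
  [-14, 0, -5],
  [-30, 0, -10],
  [-36, 0, -12],
  [-36, 0, -12],
  [-36, 0, -12],
  [-36, 0, -12],
  [-36, 0, -12],
  [-36, 0, -12],
  [-28, 0, -9],
  [-14, 0, -5],
], yaw=[0, 0, 0, 0, 0, 0, 0, 0, 0, 0], jaw=[255, 255, 255, 255, 255, 255, 255, 255, 255, 255])

```text
time_s: 23.1
eef_pos: [0.5711, -0.0897, 0.1866]
ee_rot: [-89.9, 0.1, 59.8]
wrist_force: [0.2, 0.3, 0.1]
opening: 0.173
```

apply_moves([
  [0, 0, 0],
  [0, 0, 0],
  [0, 0, 0],
  [0, 0, 0],
  [0, 0, 0],
  [0, 0, 0],
  [0, 0, 0],
  [0, 0, 0],
  [0, 0, 0],
  [0, 0, 0],
], yaw=[4, 6, 7, 7, 7, 7, 7, 7, 7, 7], jaw=[255, 255, 255, 255, 255, 255, 255, 255, 255, 255])

```text
time_s: 23.93
eef_pos: [0.5721, -0.0862, 0.1864]
ee_rot: [-90.0, 0.1, -6.4]
wrist_force: [-0.3, 0.3, -0.3]
opening: 0.175
```

apply_moves([
  [0, 0, 0],
  [0, 0, 0],
  [0, 0, 0],
  [0, 0, 0],
  [0, 0, 0],
  [0, 0, 0],
  [0, 0, 0],
  [0, 0, 0],
  [0, 0, 0],
  [0, 0, 0],
], yaw=[7, 7, 7, 7, 7, 7, 7, 7, 7, 5.6], jaw=[255, 255, 255, 255, 255, 255, 255, 255, 255, 255])

```text
time_s: 24.77
eef_pos: [0.5721, -0.0861, 0.1865]
ee_rot: [-90.1, 0.0, -75.0]
wrist_force: [0.1, -0.4, -1.1]
opening: 0.173
```

```bash
python3 d.py .5228 -.3243 .192 -74.6
```

```text
pos [ 0.5721 -0.0861  0.1865] rot [-9.008e+01  3.000e-02 -7.501e+01] t 24.7667 F [ 0.1 -0.4 -1.1] open 0.173
tool mm [ 217.3   -5.5 -109.2] j [-14.   6.  92.  -0.  82.  61.]
turn -0.4
```

apply_moves([
  [11, -1, -5],
  [25, -2, -13],
  [32, -2, -16],
  [34, 0, -18],
  [34, 0, -18],
  [32, 0, -16],
  [26, 0, -13],
  [15, 0, -8],
  [7, 0, -4],
  [0, 0, 0],
], yaw=[-0.4, 0, 0, 0, 0, 0, 0, 0, 0, 0], jaw=[255, 255, 255, 255, 255, 255, 255, 255, 255, 255])

```text
time_s: 25.6
eef_pos: [0.5235, -0.3253, 0.1915]
ee_rot: [-90.1, 0.0, -74.4]
wrist_force: [0.0, 0.3, 0.4]
opening: 0.175
```

apply_moves([
  [0, 0, 0],
  [0, 0, 0],
  [0, 0, 0],
], yaw=[0, 0, 0], jaw=[255, 255, 255])

```text
time_s: 25.85
eef_pos: [0.5253, -0.3223, 0.1922]
ee_rot: [-90.0, 0.0, -74.1]
wrist_force: [-0.4, -0.4, -0.9]
opening: 0.174
```

```bash
python3 d.py .5228 -.3243 .135 -74.6
python3 - <<'E'
from h import *
im=robot.snapshot("top");x,y=390,150;cv2.imwrite("pics/t14.png",cv2.resize(im[y:y+150,x:x+150],None,fx=4,fy=4,interpolation=cv2.INTER_CUBIC))
E
```

```text
pos [ 0.5253 -0.3223  0.1922] rot [-9.000e+01  2.000e-02 -7.413e+01] t 25.85 F [-0.4 -0.4 -0.9] open 0.174
tool mm [ 1.3 57.2 -2.9] j [-36.  11.  85.   0.  84.  38.]
turn 0.5
```

View pics/t14.png

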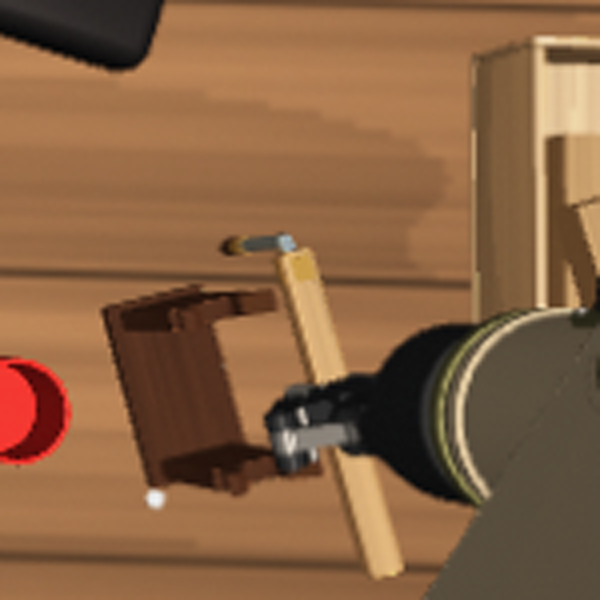

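Same picture as just after lifting, about 3 mm off. I'll correct that and lower in stages.

apply_moves([
  [1, 8, -3],
  [0, 14, 0],
  [0, 16, 0],
  [0, 10, 0],
  [0, 5, 0],
  [0, 2, 0],
  [0, 0, 0],
  [0, 0, 0],
  [0, 0, 0],
], yaw=[0.5, 0, 0, 0, 0, 0, 0, 0, 0], jaw=[255, 255, 255, 255, 255, 255, 255, 255, 255])

```text
time_s: 26.65
eef_pos: [0.5228, -0.3259, 0.1384]
ee_rot: [-89.9, -0.1, -74.7]
wrist_force: [0.7, -0.8, -0.3]
opening: 0.172
```

```bash
python3 d.py .5228 -.3243 .08 -74.6
```

```text
pos [ 0.5228 -0.3259  0.1384] rot [-8.994e+01 -8.000e-02 -7.472e+01] t 26.65 F [ 0.7 -0.8 -0.3] open 0.172
tool mm [-1.6 58.3  0.3] j [-37.  13.  89.   0.  78.  38.]
turn -0.1
```

apply_moves([
  [-1.5, 8, 0],
  [0, 10, 0],
  [0, 10, 0],
  [0, 8, 0],
  [0, 6, 0],
  [0, 4, 0],
  [0, 2, 0],
  [0, 0, 0],
  [0, 0, 0],
], yaw=[0, 0, 0, 0, 0, 0, 0, 0, 0], jaw=[255, 255, 255, 255, 255, 255, 255, 255, 255])

```text
time_s: 27.4
eef_pos: [0.522, -0.3242, 0.0895]
ee_rot: [-90.0, -0.0, -74.7]
wrist_force: [-0.2, 0.3, -0.9]
opening: 0.179
```

```bash
python3 d.py .5228 -.3243 .0792 -74.6
```

```text
pos [ 0.522  -0.3242  0.0895] rot [-8.999e+01 -2.000e-02 -7.473e+01] t 27.4 F [-0.2  0.3 -0.9] open 0.179
tool mm [ 0.3 10.3  0.7] j [-37.  16.  91.  -0.  73.  38.]
turn -0.1
```

apply_moves([
  [0, 3, 0],
  [0, 3, 0],
  [0, 2, 0],
  [0, 1, 0],
  [0, 1, 0],
  [0, 0, 0],
  [0, 0, 0],
  [0, 0, 0],
], yaw=[0, 0, 0, 0, 0, 0, 0, 0], jaw=[255, 255, 255, 255, 255, 255, 255, 255])

```text
time_s: 28.07
eef_pos: [0.5219, -0.3241, 0.0793]
ee_rot: [-90.0, -0.0, -74.7]
wrist_force: [0.2, 0.3, -1.3]
opening: 0.172
```

```bash
python3 d.py .5228 -.3243 .0792 -74.6
python3 - <<'E'
from h import *
im=robot.snapshot("top");x,y=390,170;cv2.imwrite("pics/t15.png",cv2.resize(im[y:y+140,x:x+130],None,fx=4,fy=4,interpolation=cv2.INTER_CUBIC))
E
```

```text
pos [ 0.5219 -0.3241  0.0793] rot [-8.999e+01 -1.000e-02 -7.472e+01] t 28.0667 F [ 0.2  0.3 -1.3] open 0.172
tool mm [0.5 0.1 0.8] j [-37.  16.  91.  -0.  72.  38.]
turn -0.1
```

View pics/t15.png

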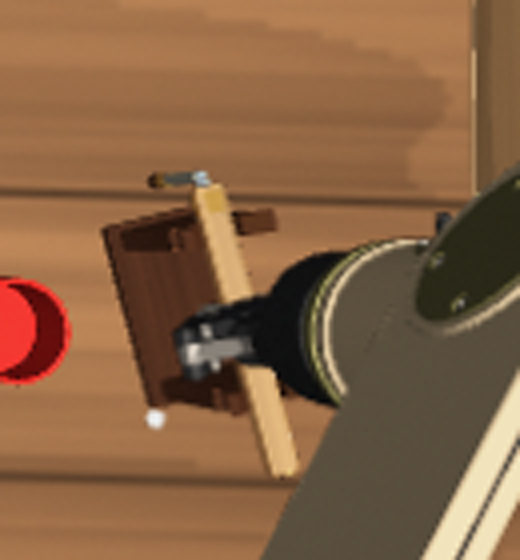

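It lies in the notches. One millimetre more to feel contact, then I open.

apply_moves([
  [0, 0.5, 0],
  [0, 0.5, 0],
  [0, 0, 0],
  [0, 0, 0],
], yaw=[0, 0, 0, 0], jaw=[255, 255, 255, 255])

```text
time_s: 28.45
eef_pos: [0.522, -0.3241, 0.0792]
ee_rot: [-90.0, -0.0, -74.7]
wrist_force: [-3.1, 1.9, 6.2]
opening: 0.175
```

apply_moves([
  [0, 0, 0],
  [0, 0, 0],
  [0, 0, 0],
  [0, 0, 0],
  [0, 0, 0],
  [0, 0, 0],
  [0, 0, 0],
  [0, 0, 0],
], yaw=[0, 0, 0, 0, 0, 0, 0, 0], jaw=[220, 190, 160, 130, 100, 100, 100, 100])

```text
time_s: 29.12
eef_pos: [0.5218, -0.324, 0.0782]
ee_rot: [-90.0, 0.0, -74.7]
wrist_force: [0.4, 0.6, -0.3]
opening: 0.61
```

apply_moves([
  [0, -8, 0],
  [0, -15, 0],
  [0, -25, 0],
  [0, -30, 0],
  [0, -30, 0],
  [0, -30, 0],
  [0, -10, 0],
  [0, 0, 0],
], yaw=[0, 0, 0, 0, 0, 0, 0, 0], jaw=[100, 100, 100, 100, 100, 100, 100, 100])

```text
time_s: 29.78
eef_pos: [0.5237, -0.3254, 0.2315]
ee_rot: [-89.7, -0.4, -74.7]
wrist_force: [-0.2, -0.4, 0.3]
opening: 0.612
```

apply_moves([
  [-20, 0, -10],
  [-30, 0, -20],
  [-30, 0, -20],
  [-30, 0, -20],
  [-30, 0, -20],
  [-20, 0, -10],
  [0, 0, 0],
  [0, 0, 0],
], yaw=[0, 0, 0, 0, 0, 0, 0, 0], jaw=[100, 100, 100, 100, 100, 100, 100, 100])

```text
time_s: 30.45
eef_pos: [0.3824, -0.1952, 0.2251]
ee_rot: [-90.0, 0.0, -74.7]
wrist_force: [0.2, -0.1, -0.2]
opening: 0.609
```

```bash
python3 d.py .5228 -.3243 .0792 -74.6
python3 - <<'E'
from h import *
im=robot.snapshot("top");cv2.imwrite("pics/top16.png",im);x,y=390,170;cv2.imwrite("pics/t16.png",cv2.resize(im[200:300,400:490],None,fx=6,fy=6,interpolation=cv2.INTER_CUBIC))
im=robot.snapshot("side");cv2.imwrite("pics/side16.png",im)
E
```

```text
pos [ 0.3824 -0.1952  0.2251] rot [-9.003e+01  3.000e-02 -7.469e+01] t 30.45 F [ 0.2 -0.1 -0.2] open 0.609
tool mm [161.7 145.7 101.4] j [-34. -20. 111.  -0.  89.  41.]
turn -0.1
```

View pics/t16.png

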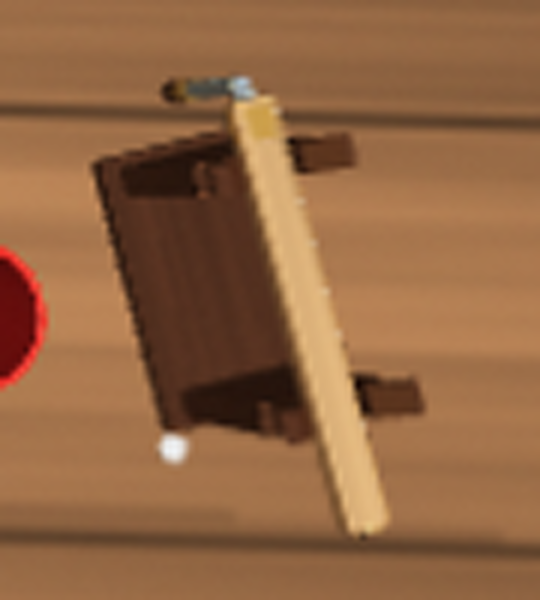

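View pics/side16.png

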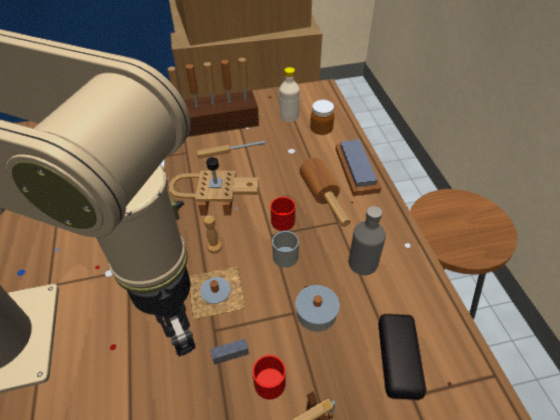

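View pics/top16.png

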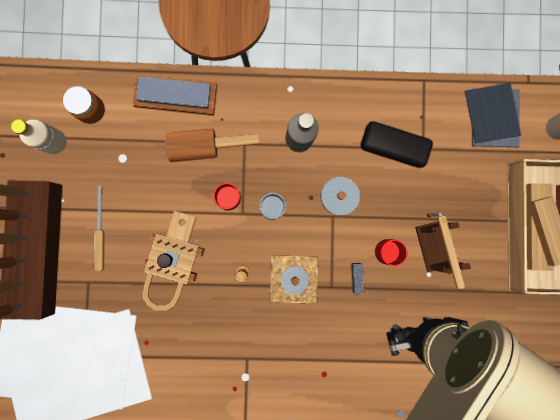

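The dabber lies in both notches as at the start (tip at crop (173,90), handle end at (368,528)). The lid is knob-up in the middle of the mat (top (294,281)). The pot at (272,206), the tin, and the rest of the bench are where they were. Handing in.

```bash
python3 -c "
from cell import robot
print(robot.finish_job())"
```

```text
the job is handed in; nothing more can be done
None
```

The job is done as asked, in the order asked, and was handed in at about 30.5 s of the 72 s allowed.

- **Lid:** I lifted it off the small pot and set it knob up in the middle of the cork mat. The last pictures show it there.
- **Dip:** The tip went down to about 9 mm above the pot's floor, worked out from the arm's position since the tip was hidden from view. There was no contact force, and the pot still stands where it was.
- **Plaque hole:** The tip came out about 16 mm below the plaque's underside, also from the arm's position, as the camera cannot see under the tab. Force readings stayed around 1 N. I drew it straight out again.
- **Dabber:** It is back in both notches. The final top picture matches the first to within about a pixel.

At the end the arm was clear of everything. I saw no change to the tin, the red cups, the plaque or the other things on the bench, and the highest wrist force I read was about 7 N. The only disagreement was about 3 mm between the two cameras in y. It was the same for tip and hole, so I aligned them relative to each other.

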